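Snap the valve knob onto a water-filter head

ROBOT

A 6-joint arm with a two-finger parallel gripper is mounted at the origin on the work surface. World frame = base frame: x ahead of the robot, y to its left, z up, the work surface at z = 0. Lengths are in m, angles in rad, forces in N, time in s.
With the tool pointing down it reaches from about 0.35 to 0.775 m from the base axis. Payload 7.3 kg.
Tool frame: the origin (TCP) lies at the very end of the fingers, on their centre line; the grasp point (between the pads) lies 19 mm behind it; x points along the fingers, y is the direction in which the jaws open and shut, and the axes are right-handed (so a half turn about x gives the same grasp; the last joint's range is limited). The gripper opens to 92 mm and grips with 3 to 60 N. Pads are 19 mm wide; open, the fingers measure 130 mm over their backs; the gripper's body (75 mm by 190 mm) begins 47 mm behind the grasp point.
Start: joints at [-1.287, 0.342, 1.524, -0, 1.275, -0.146], TCP at [0.219, -0.477, 0.227] pointing down, gripper open.
Joint ranges: [-2.53, 2.53], [-0.77, 2.02], [0.04, 2.7], [-1, 4.14], [0.28, 2.66], [-3.11, 3.11]. Speed limits (rad/s): [2.57, 2.57, 3.14, 3.14, 3.14, 3.14].

INTERFACE

Orientations are given as [roll, pitch, yaw] about the fixed x, y, z axes, in that order (R = Rz(yaw) Ry(pitch) Rx(roll)).
In Python, from cell import robot gives the robot as it stands.
- The arm moves only by the tool play_rows, never from a script. Its argument "moves" is a list that holds one entry, the list of rows, each a list of 5 numbers: the shift along the tool's x, y, z in m, then the turn about the tool's x in degrees, then the opening, from -1 (shut) to 1 (fully open), so that 0 is half open. A call has exactly 10 rows; each row shifts and turns the pose as measured when the row begins, along the tool's axes as they then stand; what a row does not reach is not made up. A row lasts 1/10 s, in which the tool goes at most 50 mm and 8.59 degrees, less where a joint would pass 70% of its speed; a pose out of reach is approached as far as the arm can. A call with a gripper value outside its range is refused whole. The fingers move at their own pace and stop on an object; "grip_force" is the grip in N (left out, the last holds). Time passes only in rows, so rows that do not move let the fingers close, or fill a call up. It gives the time, the measured TCP pose, the force and the opening at its end, in the units of the state.
- robot.observe(): the state, without advancing time (a new reading comes with each control period).
- robot.read_camera(name): name is "side" or "top"; returns the picture (384x512x3 uint8, red, green, blue); there is no depth.
- robot.get_calibration(name): a dict with "mtx" (3x3 intrinsics, pixels), "view" (4x4, takes a point from world to camera coordinates). Camera axes: x right, y up, looking along -z (the intrinsics and any distortion apply to the point x, -y, -z); pixel columns grow to the right and rows downward; lengths in m; the calibration is good to about 2 mm. A picture is of the moment at which its call begins. get_calibration takes no time and is no camera call.
- robot.hand_in(): hands the job in, once; it reports no verdict.
Trained networks look in the newest picture that a camera, given by its name, has taken for a name from the list of things; names that differ only in an ending like _2 or _b are one class to them, and where a whole thing is asked for, a point or a joint stands for the part that bears it (a point fixed in the world has none). Each returns a list of dicts, best first, with "score" (0 to 1); they miss things now and then, are a little off and sometimes report something else, mostly with a low value. They report only what shows in the picture. A call takes as long as a camera call. They do not tell look-alikes from the thing itself.
- robot.spot_in(camera, label): "point" ([column, row] in pixels, amid what is visible of it).
The state is a dict: "time": time; "qpos": joint angles; "qvel": joint speeds; "joint_efforts": joint torques, N m; "tool_pos": TCP position; "tool_rot": TCP orientation; "contact_force": force on the tool from outside, world axes, zero at the start; "torque": the same for the moment, N m; "opening": finger opening in m.
Only numpy, scipy, OpenCV 4.12 (cv2) and the standard library are available. Lean on these libraries where they do the work, as an engineer would, in place of code of your own. Each camera call takes 0.05 s, during which the arm holds its last target.

TASK

Fit the loose black knob onto the flatted steel valve shaft on top of the water-filter housing: find the angle at which its D-shaped bore matches the shaft, then push it down, without hammering or forcing it, until it snaps fully home, and let go. How far the shaft is turned is not known beforehand. Leave the filter cartridge, brass fitting and wrench where they are.

Things in the scene. Friction and masses are not known exactly. Their poses are not given: they have to be found in the camera images.
- knob_grip (a point): Loose black valve knob, 66 mm high, upright on the bench, bore down. This point: on its axis in the grip bar, 57 mm above the underside, 9 mm below the bar's top. Bar: along x, 64 mm long, 18 mm thick, 30 mm high, on a disc 64 mm wide whose top is 36 mm above the underside. Grip the bar's flat sides here from above. A small nose at disc level, 44 mm from the axis, marks +x. z up.
- knob: The whole knob, 0.11 to 0.18 kg; origin at the centre of its underside, axes as knob_grip. Under the disc: octagonal hub 54 mm across with a blind D-shaped bore, 28 mm across, 32 mm deep, round part flared over the lowest 4 mm; the bore's flat wall is 8.3 mm from the axis on the nose (+x) side, so the nose must point where the shaft's flat faces. Fits within about 5 degrees either way.
- shaft_top (a point): Centre of the top end of the steel D-shaft on the filter: diameter 26 mm, one flat 7.5 mm from the axis, 30 mm tall. Axes are the housing's, not the shaft's: the flat faces this +x turned about z by an unknown angle, up to 0.7 rad either way (visible from above, else felt). Mismatched, the knob's underside stops at this height. The shaft itself turns stiffly (0.15 N m, stops at 0.75 rad).
- seat (a point): On the shaft's axis, 30 mm below its top: top face of the round black boss (62 mm wide, 172 mm above the bench). The home knob's underside rests here, knob_grip 57 mm above. Once matched the knob drops freely 8 to 10 mm onto two sprung catches in the shaft's sides, takes about 10 to 15 N to push past them, and snaps in over the last 4 mm. Housing's axes, z up.
- filter: Fixed water-filter housing: blue sump 112 mm wide, black head with two side ports along y, dark bracket plate 170 x 170 mm with its top 162 mm above the bench; along the plate's -x edge, 78 mm from the shaft's axis, a flange rises to 205 mm above the bench. Origin on the shaft's axis at bench height; x away from the flange, z up.
- fitting_c (a point): Bystander: brass pipe fitting, 44 mm high, 48 mm across the corners of its hexagon; this point is its centre.
- cartridge_c (a point): Bystander: white filter cartridge standing upright, 60 mm in diameter, 125 mm high; this point is its centre.
- wrench: Bystander: steel wrench 200 mm long lying on the bench along its x axis; origin under its middle.
There are look-alikes about, which are no part of the job. Of the things shaped like the knob, the black one is meant.

How it is judged:
By the outcome, as a careful person would: the job done as asked, in the order asked, and still so for the second after the job is handed in, with the robot touching nothing.
It also fails if it takes over 58 s, if anything falls off the work surface, if the arm or the gripper's body presses on something with over 40 N, if the wrist force passes 120 N, or if a joint passes its speed limit or range.

## Working session

There is one attempt and no reset: what is moved stays moved. The work goes in short steps, Python scripts to look and compute and a tool call to move; the robot and the scene stay as the last step left them, time stands still between calls to the robot, and variables do not carry over. Pictures are saved under pics/ and viewed, and the job is handed in when it is done.

Besides the shell and the picture viewer there is one more tool, called by a JSON object that holds its "name" and its "arguments". play_rows: Moves the arm, as the interface text tells. Its arguments: {"type":"object","properties":{"moves":{"type":"array"},"grip_force":{"type":"number"}},"required":["moves"]}

```bash
mkdir -p pics; ls; python3 - <<'E'
from cell import robot
import cv2,numpy as np
for n in ("top","side"):
    im=robot.read_camera(n); cv2.imwrite(f"pics/{n}0.png",cv2.cvtColor(im,cv2.COLOR_RGB2BGR))
    c=robot.get_calibration(n); print(n,{k:np.round(v,4).tolist() if not isinstance(v,str) else v for k,v in c.items()})
    for l in ("knob","filter","shaft_top","knob_grip","seat","fitting_c","cartridge_c","wrench"):
        print(l,[(round(d["score"],2),np.round(d["point"],1).tolist()) for d in robot.spot_in(n,l)])
print(robot.observe())
E
```

```text
pics
top {'mtx': [[434.7505, 0.0, 255.0089], [0.0, 434.7505, 184.1607], [0.0, 0.0, 1.0]], 'view': [[0.0112, -0.9999, 0.0057, -0.0605], [0.9962, 0.0117, 0.0868, -0.6399], [-0.0869, 0.0047, 0.9962, -1.3077], [0.0, 0.0, 0.0, 1.0]]}
knob [(0.71, [194.0, 204.9]), (0.64, [168.9, 240.6])]
filter [(0.86, [268.0, 217.9])]
shaft_top [(0.78, [266.6, 216.0])]
knob_grip [(0.89, [164.7, 241.5]), (0.74, [196.3, 206.9])]
seat [(0.9, [266.2, 216.9])]
fitting_c [(0.47, [157.9, 191.0])]
cartridge_c [(0.88, [211.0, 129.1]), (0.53, [165.3, 236.3])]
wrench [(0.62, [368.4, 188.8])]
side {'mtx': [[444.1224, 0.0, 260.0076], [0.0, 444.1224, 197.3252], [0.0, 0.0, 1.0]], 'view': [[-0.7863, -0.6178, -0.0099, 0.4371], [0.3963, -0.5165, 0.759, -0.3763], [-0.474, 0.5929, 0.651, -0.9826], [0.0, 0.0, 0.0, 1.0]]}
knob [(0.8, [221.9, 273.6]), (0.75, [229.0, 317.7])]
filter [(0.57, [284.0, 203.3])]
shaft_top [(0.57, [283.6, 202.4])]
knob_grip [(0.87, [221.0, 271.3]), (0.8, [233.0, 317.6])]
seat [(0.83, [281.9, 201.2])]
fitting_c [(0.88, [175.6, 295.0])]
cartridge_c [(0.67, [173.3, 215.2])]
wrench [(0.55, [323.3, 170.8]), (0.43, [282.3, 203.2])]
{'time': 0.9, 'qpos': array([-1.28698677e+00,  3.41989017e-01,  1.52410161e+00, -1.52127669e-05,
        1.27538696e+00, -1.46004118e-01]), 'qvel': array([ 7.01444360e-04, -7.05691065e-05, -1.87923851e-03,  7.66096231e-04,
       -1.71490649e-03,  4.82284018e-05]), 'joint_efforts': array([ 3.47902487e-04, -4.31121039e+01, -2.44475913e+01,  7.19672861e-02,
        4.82100109e-02, -1.12906650e-05]), 'tool_pos': array([ 0.21878837, -0.4772623 ,  0.22674565]), 'tool_rot': array([ 1.29897039,  1.57068035, -1.41280416]), 'contact_force': array([ 0.18491564,  0.35288095, -0.37319107]), 'torque': array([0.05340226, 0.00160073, 0.02223973]), 'opening': 0.09183408009897963}
```

```bash
python3 - <<'E'
import cv2,numpy as np
t=cv2.imread("pics/top0.png");s=cv2.imread("pics/side0.png")
def crop(im,x,y,w,h,f): return cv2.resize(im[y:y+h,x:x+w],None,fx=f,fy=f,interpolation=cv2.INTER_CUBIC)
cv2.imwrite("pics/t_k.png",crop(t,120,160,200,150,4))
cv2.imwrite("pics/s_k.png",crop(s,140,150,200,200,3))
E
```

```text
(no output)
```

View pics/top0.png

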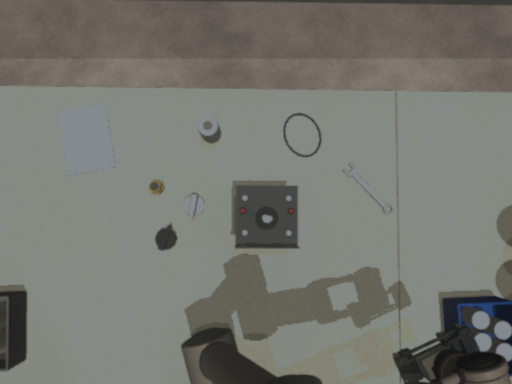

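View pics/side0.png

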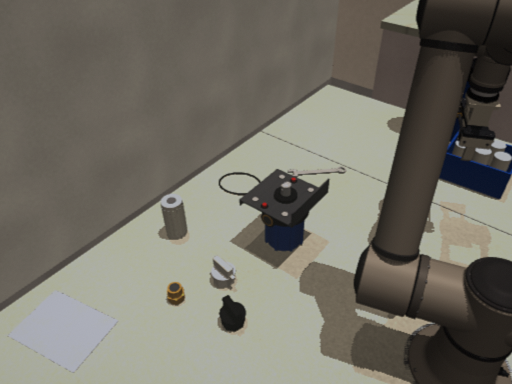

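View pics/t_k.png

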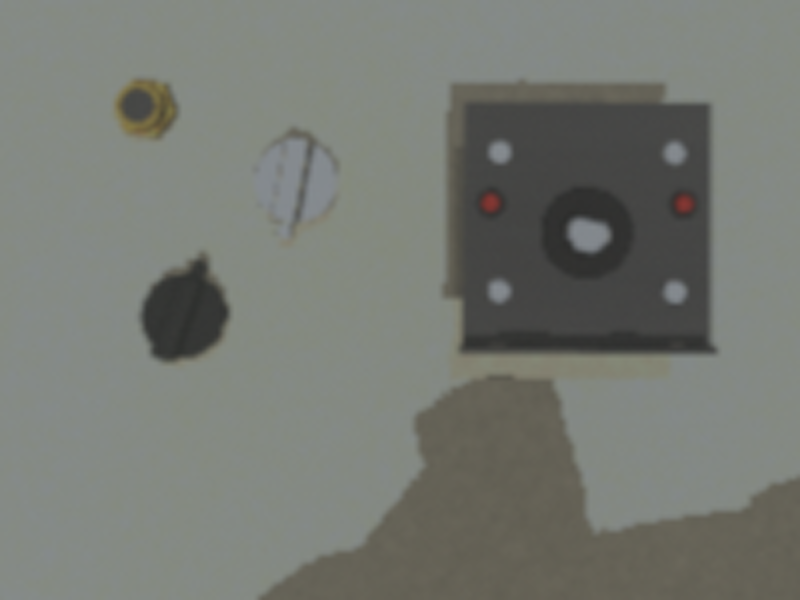

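View pics/s_k.png

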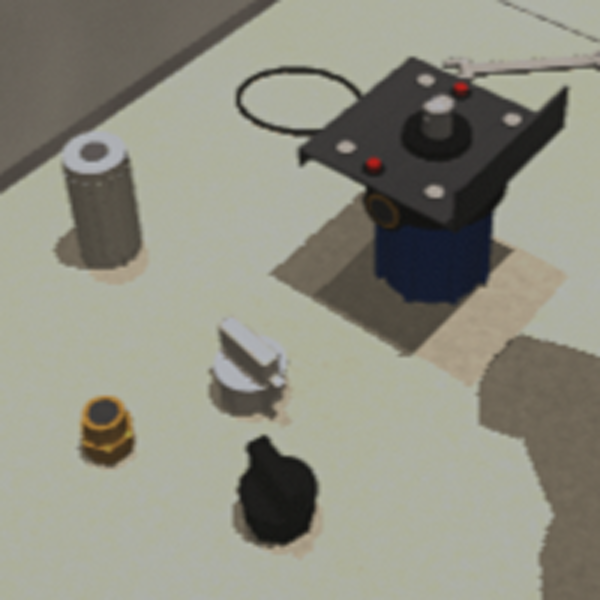

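Top picture: two knob-shaped things are visible. The black one is at (166,237) with its nose near (170,224), and the light grey one is at (194,205). The black one fits the description. The filter plate is centred near (266,216), with its flange at the bottom (-x world side). Next I'll enlarge the knob and shaft with the contrast stretched.

```bash
python3 - <<'E'
import cv2,numpy as np
t=cv2.imread("pics/top0.png");s=cv2.imread("pics/side0.png")
def crop(im,x,y,w,h,f,g):
    c=cv2.resize(im[y:y+h,x:x+w],None,fx=f,fy=f,interpolation=cv2.INTER_NEAREST)
    return (255*(c/255.)**g).clip(0,255).astype(np.uint8)
a=crop(t,148,218,40,40,9,.5); b=crop(t,248,197,40,40,9,1.3)
c=crop(s,208,288,40,40,9,.4); d=crop(s,264,175,40,40,9,1.)
cv2.imwrite("pics/z.png",np.vstack([np.hstack([a,b]),np.hstack([c,d])])[:, :][::1, ::1] if 0 else cv2.resize(np.vstack([np.hstack([a,b]),np.hstack([c,d])]),(600,600)))
E
```

```text
(no output)
```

View pics/z.png

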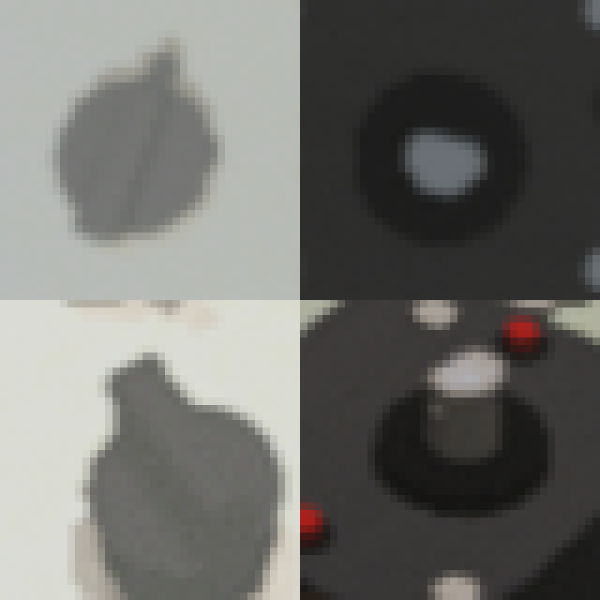

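```bash
cat > fit.py <<'E'
from cell import robot
import cv2,numpy as np
from scipy.optimize import minimize
C={n:robot.get_calibration(n) for n in("top","side")}
def proj(n,P):
    c=C[n]; P=np.atleast_2d(P); p=P@np.array(c["view"])[:3,:3].T+np.array(c["view"])[:3,3]
    p=p*[1,-1,-1]; q=p@np.array(c["mtx"]).T; return q[:,:2]/q[:,2:]
def ray(n,uv,z):
    c=C[n];V=np.array(c["view"]);R=V[:3,:3];o=-R.T@V[:3,3]
    d=np.linalg.inv(np.array(c["mtx"]))@[uv[0],uv[1],1]; d=R.T@(d*[1,-1,-1]); return o+d*(z-o[2])/d[2]
def raster(polys,x0,y0,w,h,S=8):
    m=np.zeros((h*S,w*S),np.uint8)
    for p in polys:
        q=((p-[x0-.5,y0-.5])*S*16).round().astype(np.int32)
        cv2.fillPoly(m,[q],255,shift=4)
    return cv2.resize(m,(w,h),interpolation=cv2.INTER_AREA)/255.
def hull(n,P): return cv2.convexHull(proj(n,P).astype(np.float32))[:,0]
def place(L,x,y,z,yaw):
    c,s=np.cos(yaw),np.sin(yaw);L=np.asarray(L,float)
    return np.c_[x+c*L[:,0]-s*L[:,1],y+s*L[:,0]+c*L[:,1],z+L[:,2]]
th=np.linspace(0,2*np.pi,48,endpoint=False)
def cyl(r,z0,z1,t=th): return [[r*np.cos(a),r*np.sin(a),z] for a in t for z in(z0,z1)]
def box(a,b,c,d,e,f): return [[x,y,z] for x in(a,b) for y in(c,d) for z in(e,f)]
t8=np.arange(8)*np.pi/4+np.pi/8
KN=[cyl(.0292,0,.03,t8),cyl(.032,.026,.036),box(-.032,.032,-.009,.009,.036,.066),box(.02,.044,-.004,.004,.026,.036)]
E
cat > m1.py <<'E'
from fit import *
im={n:cv2.imread(f"pics/{n}0.png").astype(float).mean(2) for n in C}
for n,uv in(("top",(166,237)),("side",(230,314))): print("knob0",n,ray(n,uv,.036))
for n,uv in(("top",(266.6,216.5)),("side",(286,186))): print("shaft0",n,ray(n,uv,.202))
# knob
W={"top":(146,216,42,42),"side":(205,285,48,56)}
def msk(n):
    x,y,w,h=W[n];c=im[n][y:y+h,x:x+w]; return np.clip((90-c)/(90-45),0,1)
M={n:msk(n) for n in W}
def cost(p,names):
    e=0
    for k,n in enumerate(names):
        pl=[hull(n,place(s,p[0],p[1],0,p[2])) for s in KN]
        e+=((raster(pl,*W[n])-M[n])**2).mean()
    return e
x0=ray("top",(166,237),.036)
for names in(("top",),("side",),("top","side")):
    best=min((minimize(cost,[x0[0],x0[1],y],args=(names,),method="Nelder-Mead",options=dict(initial_simplex=[[x0[0],x0[1],y],[x0[0]+.005,x0[1],y],[x0[0],x0[1]+.005,y],[x0[0],x0[1],y+.2]])) for y in np.arange(-3,3.1,.75)),key=lambda r:r.fun)
    print("knob",names,best.x,best.fun)
# shaft
x0=ray("top",(266.6,216.5),.202)
def D(p,z=.202):
    a=np.arccos(7.5/13); t=np.linspace(a,2*np.pi-a,40)
    return place(np.c_[.013*np.cos(t),.013*np.sin(t),0*t],p[0],p[1],z,p[2])
WS={"top":(256,206,22,21)}
x,y,w,h=WS["top"];c=im["top"][y:y+h,x:x+w];bg,fg=25,np.percentile(c,98);
bg=np.percentile(c,20);Ms=np.clip((c-bg)/(fg-bg),0,1);print(bg,fg)
def cs(p): return ((raster([proj("top",D(p))],*WS["top"])-Ms)**2).mean()
for y0 in(-.6,-.3,0,.3,.6):
    r=minimize(cs,[x0[0],x0[1],y0],method="Nelder-Mead",options=dict(initial_simplex=[[x0[0],x0[1],y0],[x0[0]+.004,x0[1],y0],[x0[0],x0[1]+.004,y0],[x0[0],x0[1],y0+.3]]))
    print("shaft",r.x,r.fun)
E
python3 m1.py
```

```text
knob0 top [0.4766043  0.21373181 0.036     ]
knob0 side [0.47192818 0.2212761  0.036     ]
shaft0 top [ 0.53957947 -0.08404941  0.202     ]
shaft0 side [ 0.53125253 -0.08095047  0.202     ]
knob ('top',) [ 0.47293003  0.21535872 -0.29519508] 0.022664912114553987
knob ('side',) [ 0.47142216  0.21571207 -0.38167672] 0.01287725189527114
knob ('top', 'side') [ 0.47214164  0.21570773 -0.32971595] 0.03871585735547614
48.666666666666664 135.66666666666666
shaft [ 0.5365476  -0.08439963 -0.23756562] 0.011760099785468246
shaft [ 0.53676623 -0.08448964 -0.21949181] 0.011658430635555052
shaft [ 0.53648881 -0.0843298  -0.0545277 ] 0.012032083241638155
shaft [ 0.53671709 -0.0844482  -0.2158105 ] 0.011663046464853694
shaft [ 0.53668417 -0.08443121 -0.2167688 ] 0.011696110250055252
```

```bash
cat >> m1.py <<'E'
t=cv2.imread("pics/top0.png");s=cv2.imread("pics/side0.png")
def ov(img,n,polys,x,y,w,h,f,g):
    c=cv2.resize(img[y:y+h,x:x+w],None,fx=f,fy=f,interpolation=cv2.INTER_NEAREST)
    c=(255*(c/255.)**g).astype(np.uint8)
    for p in polys: cv2.polylines(c,[((p-[x-.5,y-.5])*f).round().astype(np.int32)],True,(0,0,255),1)
    return c
k=best.x
kp=lambda n:[hull(n,place(q,k[0],k[1],0,k[2])) for q in KN]
rr=r.x
sh=lambda n:[proj(n,D(rr)),hull(n,np.vstack([D(rr),D(rr,.172)])),proj(n,place(cyl(.031,0,0),rr[0],rr[1],.172,0))]
a=ov(t,"top",kp("top"),148,218,40,40,9,.5);b=ov(t,"top",sh("top"),247,197,40,40,9,1)
c=ov(s,"side",kp("side"),208,292,40,40,9,.4);d=ov(s,"side",sh("side"),264,172,40,40,9,1)
cv2.imwrite("pics/ov.png",cv2.resize(np.vstack([np.hstack([a,b]),np.hstack([c,d])]),(600,600),interpolation=cv2.INTER_AREA))
E
python3 m1.py >/dev/null
```

```text
(no output)
```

View pics/ov.png

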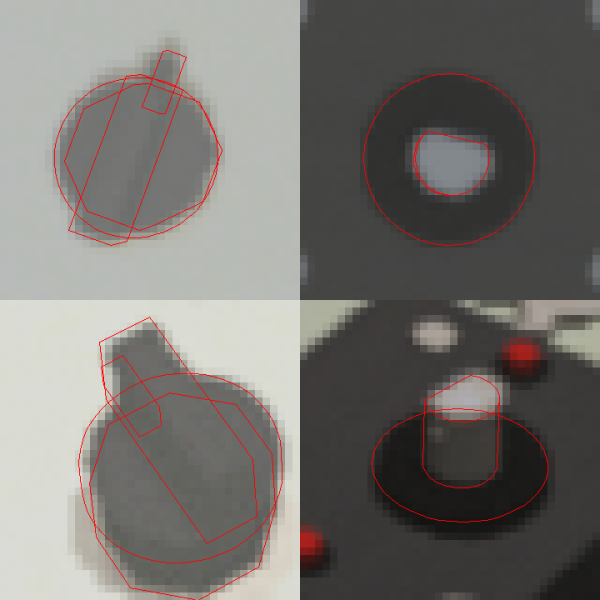

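The outlines agree to about 1 px. Black knob is confirmed at (166,237), nose pointing +x and slightly to -y. I'll refine the shaft angle with several frames and a blur model.

```bash
cat > m2.py <<'E'
from fit import *
fr={n:np.mean([robot.read_camera(n).astype(float).mean(2) for _ in range(4)],0) for n in C}
np.savez("fr.npz",**fr)
def D(p,z=.202):
    a=np.arccos(7.5/13); t=np.linspace(a,2*np.pi-a,60)
    return place(np.c_[.013*np.cos(t),.013*np.sin(t),0*t],p[0],p[1],z,p[2])
W={"top":(256,205,22,22),"side":(276,176,19,15)}
def lin(m,c):
    A=np.c_[m.ravel(),np.ones(m.size)];s,res,_,_=np.linalg.lstsq(A,c.ravel(),rcond=None);return ((A@s-c.ravel())**2).mean(),s
def cs(p,n,full=False):
    x,y,w,h=W[n];c=fr[n][y:y+h,x:x+w]
    m=raster([proj(n,D(p))],x,y,w,h); m=cv2.GaussianBlur(m,(0,0),max(.2,abs(p[3])))
    return lin(m,c)[0]
for n in W:
    x0=[.5367,-.0844,0,.6] if n=="top" else [.533,-.082,0,.6]
    for a in np.arange(-.8,.81,.1):
        f=lambda q:cs([q[0],q[1],a,q[2]],n)
        r=minimize(f,[x0[0],x0[1],.6],method="Nelder-Mead",options=dict(initial_simplex=[[x0[0],x0[1],.6],[x0[0]+.004,x0[1],.6],[x0[0],x0[1]+.004,.6],[x0[0],x0[1],.9]]))
        print(n,round(a,2),np.round(r.x,4),round(r.fun,2))
E
python3 m2.py
```

```text
top -0.8 [ 0.5367 -0.0852  0.819 ] 97.22
top -0.7 [ 0.5366 -0.0846  0.751 ] 84.91
top -0.6 [ 0.5367 -0.0846  0.7075] 73.29
top -0.5 [ 0.5366 -0.0847  0.686 ] 65.1
top -0.4 [ 0.5366 -0.0846  0.6678] 58.57
top -0.3 [ 0.5366 -0.0845  0.6571] 54.34
top -0.2 [ 0.5368 -0.0843  0.6614] 53.22
top -0.1 [ 0.5368 -0.0843  0.6666] 54.45
top -0.0 [ 0.5368 -0.0843  0.6804] 59.04
top 0.1 [ 0.5369 -0.084   0.715 ] 66.85
top 0.2 [ 0.5369 -0.0839  0.753 ] 76.57
top 0.3 [ 0.5366 -0.0839  0.7833] 86.6
top 0.4 [ 0.5365 -0.0837  0.832 ] 96.56
top 0.5 [ 0.5368 -0.0836  0.8844] 107.56
top 0.6 [ 0.5366 -0.0834  0.9464] 118.2
top 0.7 [ 0.5365 -0.0833  0.8718] 128.17
top 0.8 [ 0.5364 -0.0828  1.034 ] 134.99
side -0.8 [ 0.537  -0.0875  0.8459] 521.99
side -0.7 [ 0.5368 -0.0873  0.6661] 507.08
side -0.6 [ 0.5372 -0.0874  0.6565] 492.43
side -0.5 [ 0.5371 -0.0872  0.6243] 480.16
side -0.4 [ 0.5372 -0.0873  0.6071] 471.1
side -0.3 [ 0.5371 -0.0872  0.5859] 465.01
side -0.2 [ 0.5372 -0.087   0.5788] 462.93
side -0.1 [ 0.5374 -0.0871  0.5768] 464.58
side -0.0 [ 0.5374 -0.0868  0.5799] 471.04
side 0.1 [ 0.5375 -0.0868  0.5888] 482.19
side 0.2 [ 0.5374 -0.0866  0.6101] 495.12
side 0.3 [ 0.5373 -0.0864  0.6405] 510.07
side 0.4 [ 0.5372 -0.0866  0.6543] 524.96
side 0.5 [ 0.5374 -0.0859  0.7076] 542.14
side 0.6 [ 0.5374 -0.0858  0.8691] 560.64
side 0.7 [ 0.5374 -0.0857  0.7996] 571.22
side 0.8 [ 0.5368 -0.0857  0.8252] 578.82
```

```bash
cat > plan.py <<'E'
from cell import robot
import numpy as np
from scipy.spatial.transform import Rotation as Ro
def yaw_of(R): # knob-bar(+x nose) candidate: tool z or -z horizontal, jaws=tool y ; report jaw dir angle
    return np.arctan2(R[1,1],R[0,1])
def st():
    o=robot.observe();R=Ro.from_euler("xyz",o["tool_rot"]).as_matrix()
    print("t",round(o["time"],2),"pos",np.round(o["tool_pos"],4),"jaw",round(yaw_of(R),4),"tilt",np.round(R[:,0],3),"F",np.round(o["contact_force"],2),"T",np.round(o["torque"],3),"open",round(o["opening"],4),"q",np.round(o["qpos"],3))
    return o,R
def plan(target,barYaw,n=10):
    o,R=st(); p=o["tool_pos"]
    # jaw angle = barYaw +-90
    j=yaw_of(R); d=[(barYaw+s*np.pi/2-j+np.pi)%(2*np.pi)-np.pi for s in(1,-1)]
    print("turn opts",np.degrees(d)); dj=min(d,key=abs)
    # turn about tool x (down): world yaw change = -turn
    for k in range(n):
        a=j+dj*k/n; c,s=np.cos(a),np.sin(a)
        dw=(np.array(target)-p)/n
        ty=np.array([c,s,0]); tx=np.array([0,0,-1.]); tz=np.cross(tx,ty)
        print(k,np.round([dw@tx,dw@ty,dw@tz,-np.degrees(dj/n)],4).tolist())
E
python3 -c "
from plan import *
plan([.472,.2155,.30],-.31,24)"
```

```text
t 1.3 pos [ 0.2188 -0.4773  0.2267] jaw -1.141 tilt [ 0. -0. -1.] F [0.41 0.24 0.62] T [-0.049 -0.02   0.022] open 0.0916 q [-1.287  0.342  1.524  0.     1.275 -0.146]
turn opts [137.61426213 -42.38573787]
0 [-0.0031, -0.0218, -0.0216, 1.7661]
1 [-0.0031, -0.0225, -0.0209, 1.7661]
2 [-0.0031, -0.0231, -0.0202, 1.7661]
3 [-0.0031, -0.0237, -0.0195, 1.7661]
4 [-0.0031, -0.0243, -0.0188, 1.7661]
5 [-0.0031, -0.0249, -0.018, 1.7661]
6 [-0.0031, -0.0254, -0.0172, 1.7661]
7 [-0.0031, -0.026, -0.0164, 1.7661]
8 [-0.0031, -0.0265, -0.0156, 1.7661]
9 [-0.0031, -0.0269, -0.0148, 1.7661]
10 [-0.0031, -0.0274, -0.014, 1.7661]
11 [-0.0031, -0.0278, -0.0131, 1.7661]
12 [-0.0031, -0.0282, -0.0123, 1.7661]
13 [-0.0031, -0.0285, -0.0114, 1.7661]
14 [-0.0031, -0.0289, -0.0105, 1.7661]
15 [-0.0031, -0.0292, -0.0096, 1.7661]
16 [-0.0031, -0.0295, -0.0087, 1.7661]
17 [-0.0031, -0.0297, -0.0078, 1.7661]
18 [-0.0031, -0.03, -0.0069, 1.7661]
19 [-0.0031, -0.0302, -0.0059, 1.7661]
20 [-0.0031, -0.0303, -0.005, 1.7661]
21 [-0.0031, -0.0305, -0.0041, 1.7661]
22 [-0.0031, -0.0306, -0.0031, 1.7661]
23 [-0.0031, -0.0307, -0.0022, 1.7661]
```

{"name": "play_rows", "arguments": {"moves": [[[-0.007, -0.022, -0.022, 1.8, 1], [-0.007, -0.023, -0.021, 1.8, 1], [-0.007, -0.023, -0.02, 1.8, 1], [-0.007, -0.024, -0.02, 1.8, 1], [-0.007, -0.024, -0.019, 1.8, 1], [-0.007, -0.025, -0.018, 1.8, 1], [-0.007, -0.025, -0.017, 1.8, 1], [-0.007, -0.026, -0.016, 1.8, 1], [-0.007, -0.027, -0.016, 1.8, 1], [-0.007, -0.027, -0.015, 1.8, 1]]]}}

```text
time: 2.3
tool_pos: [0.3292, -0.1807, 0.2983]
tool_rot: [3.03, 1.57, -0.016]
contact_force: [0.4, -1.5, -0.8]
opening: 0.0916
```

```bash
python3 -c "
from plan import *
plan([.472,.2155,.20],-.31,20)"
```

```text
t 2.3 pos [ 0.3292 -0.1807  0.2983] jaw -1.4749 tilt [ 0.001 -0.    -1.   ] F [ 0.4  -1.45 -0.78] T [ 0.084 -0.021  0.004] open 0.0916 q [-7.070e-01  4.000e-03  1.744e+00  1.000e-03  1.393e+00  7.670e-01]
turn opts [156.74212052 -23.25787948]
0 [0.0049, -0.019, -0.009, 1.1629]
1 [0.0049, -0.0192, -0.0086, 1.1629]
2 [0.0049, -0.0194, -0.0082, 1.1629]
3 [0.0049, -0.0195, -0.0078, 1.1629]
4 [0.0049, -0.0197, -0.0074, 1.1629]
5 [0.0049, -0.0199, -0.007, 1.1629]
6 [0.0049, -0.02, -0.0066, 1.1629]
7 [0.0049, -0.0201, -0.0062, 1.1629]
8 [0.0049, -0.0202, -0.0058, 1.1629]
9 [0.0049, -0.0204, -0.0054, 1.1629]
10 [0.0049, -0.0205, -0.005, 1.1629]
11 [0.0049, -0.0206, -0.0046, 1.1629]
12 [0.0049, -0.0206, -0.0041, 1.1629]
13 [0.0049, -0.0207, -0.0037, 1.1629]
14 [0.0049, -0.0208, -0.0033, 1.1629]
15 [0.0049, -0.0209, -0.0029, 1.1629]
16 [0.0049, -0.0209, -0.0025, 1.1629]
17 [0.0049, -0.021, -0.002, 1.1629]
18 [0.0049, -0.021, -0.0016, 1.1629]
19 [0.0049, -0.021, -0.0012, 1.1629]
```

{"name": "play_rows", "arguments": {"moves": [[[0.0, -0.038, -0.017, 2.4, 1], [0.0, -0.039, -0.016, 2.4, 1], [0.0, -0.04, -0.014, 2.4, 1], [0.0, -0.04, -0.012, 2.4, 1], [0.004, -0.04, -0.011, 2.4, 1], [0.01, -0.041, -0.009, 2.4, 1], [0.02, -0.041, -0.007, 2.4, 0.4], [0.02, -0.041, -0.005, 2.4, 0.4], [0.02, -0.042, -0.004, 2.4, 0.4], [0.02, -0.042, -0.002, 2.4, 0.4]]]}}

```text
time: 3.3
tool_pos: [0.4744, 0.2303, 0.2077]
tool_rot: [-2.955, 1.552, -0.156]
contact_force: [0.7, -0.6, 1.0]
opening: 0.0662
```

```bash
python3 -c "
from plan import *
plan([.472,.2155,.11],-.31,10)"
```

```text
t 3.3 pos [0.4744 0.2303 0.2077] jaw -1.9134 tilt [ 0.018 -0.003 -1.   ] F [ 0.69 -0.55  0.98] T [0.061 0.015 0.   ] open 0.0662 q [ 0.312  0.354  1.562 -0.009  1.209  2.228]
turn opts [-178.13245531    1.86754469]
0 [0.0098, 0.0015, -0.0003, -0.1868]
1 [0.0098, 0.0015, -0.0003, -0.1868]
2 [0.0098, 0.0015, -0.0003, -0.1868]
3 [0.0098, 0.0015, -0.0003, -0.1868]
4 [0.0098, 0.0015, -0.0002, -0.1868]
5 [0.0098, 0.0015, -0.0002, -0.1868]
6 [0.0098, 0.0015, -0.0002, -0.1868]
7 [0.0098, 0.0015, -0.0002, -0.1868]
8 [0.0098, 0.0015, -0.0002, -0.1868]
9 [0.0098, 0.0015, -0.0002, -0.1868]
```

{"name": "play_rows", "arguments": {"moves": [[[0.01, 0.003, 0, -0.2, 0.4], [0.01, 0.002, 0, 0, 0.4], [0.012, 0.002, 0, 0, 0.4], [0.012, 0.002, 0, 0, 0.4], [0.012, 0.001, 0, 0, 0.4], [0.012, 0.001, 0, 0, 0.4], [0.012, 0.001, 0, 0, 0.4], [0.01, 0, 0, 0, 0.4], [0.005, 0, 0, 0, 0.4], [0.0, 0, 0, 0, 0.4]]]}}

```text
time: 4.3
tool_pos: [0.471, 0.2155, 0.107]
tool_rot: [-3.009, 1.553, -0.207]
contact_force: [0.1, -0.5, 0.3]
opening: 0.0641
```

```bash
python3 - <<'E'
from plan import *
plan([.472,.2155,.039],-.33,10)
from fit import *
for n,(x,y) in (("top",(130,200)),("side",(190,240))):
    im=cv2.cvtColor(robot.read_camera(n),cv2.COLOR_RGB2BGR)
    c=cv2.resize(im[y:y+100,x:x+80],None,fx=5,fy=5); c=(255*(c/255.)**.5).astype(np.uint8)
    cv2.imwrite(f"pics/a_{n}.png",c)
a=np.hstack([cv2.imread(f"pics/a_{n}.png") for n in("top","side")]);cv2.imwrite("pics/a1.png",a)
E
```

```text
t 4.3 pos [0.471  0.2155 0.107 ] jaw -1.9109 tilt [ 0.017 -0.004 -1.   ] F [ 0.09 -0.46  0.34] T [ 0.093  0.042 -0.002] open 0.0641 q [ 0.286  0.452  1.72  -0.01   0.954  2.203]
turn opts [-179.42122685    0.57877315]
0 [0.0068, -0.0, -0.0001, -0.0579]
1 [0.0068, -0.0, -0.0001, -0.0579]
2 [0.0068, -0.0, -0.0001, -0.0579]
3 [0.0068, -0.0, -0.0001, -0.0579]
4 [0.0068, -0.0, -0.0001, -0.0579]
5 [0.0068, -0.0, -0.0001, -0.0579]
6 [0.0068, -0.0, -0.0001, -0.0579]
7 [0.0068, -0.0, -0.0001, -0.0579]
8 [0.0068, -0.0, -0.0001, -0.0579]
9 [0.0068, -0.0, -0.0001, -0.0579]
```

View pics/a1.png

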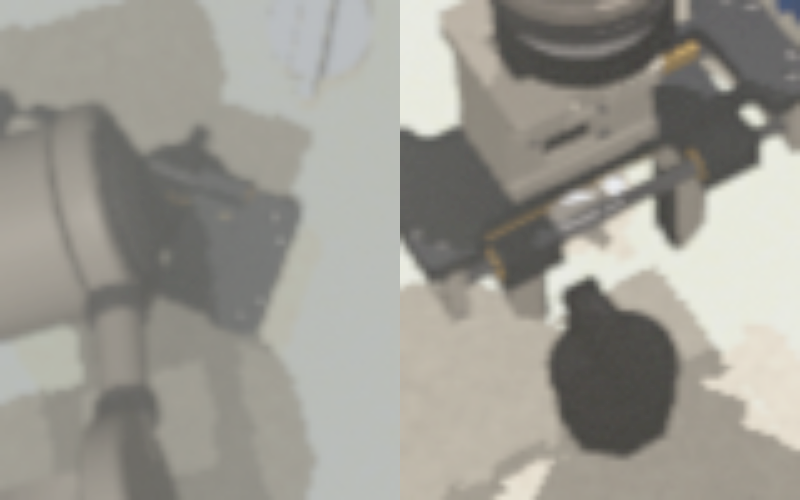

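{"name": "play_rows", "arguments": {"moves": [[[0.007, 0, 0, 0, 0.4], [0.009, 0, 0, 0, 0.4], [0.009, 0, 0, 0, 0.4], [0.009, 0, 0, 0, 0.4], [0.009, 0, 0, 0, 0.4], [0.009, 0, 0, 0, 0.4], [0.007, 0, 0, 0, 0.4], [0.004, 0, 0, 0, 0.4], [0.0015, 0, 0, 0, 0.4], [0.0, 0, 0, 0, 0.4]]]}}

```text
time: 5.4
tool_pos: [0.4731, 0.2161, 0.0377]
tool_rot: [-2.957, 1.552, -0.154]
contact_force: [-0.5, -1.0, 0.3]
opening: 0.0643
```

```bash
python3 -c "
from plan import *
plan([.472,.2155,.039],-.33,1)"
```

```text
t 5.4 pos [0.4731 0.2161 0.0377] jaw -1.9098 tilt [ 0.019 -0.003 -1.   ] F [-0.45 -0.95  0.31] T [0.07  0.076 0.024] open 0.0643 q [ 0.286  0.558  1.779 -0.012  0.788  2.204]
turn opts [-179.48487145    0.51512855]
0 [-0.0013, 0.0009, 0.0008, -0.5151]
```

{"name": "play_rows", "arguments": {"moves": [[[-0.001, 0, 0, 0, -0.2], [0, 0, 0, 0, -0.4], [0, 0, 0, 0, -0.5], [0, 0, 0, 0, -0.6], [0, 0, 0, 0, -0.7], [0, 0, 0, 0, -1], [0, 0, 0, 0, -1], [0, 0, 0, 0, -1], [0, 0, 0, 0, -1], [0, 0, 0, 0, -1]]], "grip_force": 30}}

```text
time: 6.4
tool_pos: [0.474, 0.2163, 0.0403]
tool_rot: [-2.908, 1.549, -0.105]
contact_force: [-0.2, 0.1, -0.0]
opening: 0.0177
```

```bash
python3 -c "
from plan import *
st()"
```

```text
t 6.4 pos [0.474  0.2163 0.0403] jaw -1.9097 tilt [ 0.022 -0.002 -1.   ] F [-0.16  0.07 -0.01] T [0.    0.07  0.007] open 0.0177 q [ 0.286  0.554  1.777 -0.012  0.791  2.204]
```

{"name": "play_rows", "arguments": {"moves": [[[-0.015, 0, 0, 0, -1], [-0.03, 0, 0, 0, -1], [-0.03, 0, 0, 0, -1], [-0.03, 0, 0, 0, -1], [-0.03, 0, 0, 0, -1], [-0.03, 0, 0, 0, -1], [-0.03, 0, 0, 0, -1], [-0.03, 0, 0, 0, -1], [-0.015, 0, 0, 0, -1], [-0.005, 0, 0, 0, -1]]]}}

```text
time: 7.4
tool_pos: [0.4663, 0.2165, 0.2913]
tool_rot: [-3.114, 1.558, -0.311]
contact_force: [0.2, 0.7, -1.4]
opening: 0.0178
```

```bash
python3 -c "
from plan import *
plan([.537,-.0857,.28],-.2,10)"
```

```text
t 7.4 pos [0.4663 0.2165 0.2913] jaw -1.9099 tilt [ 0.013 -0.004 -1.   ] F [ 0.19  0.7  -1.43] T [ 0.134  0.07  -0.044] open 0.0178 q [ 0.29   0.273  1.443 -0.008  1.415  2.201]
turn opts [-172.02995614    7.97004386]
0 [0.0011, 0.0262, -0.0167, -0.797]
1 [0.0011, 0.0264, -0.0164, -0.797]
2 [0.0011, 0.0266, -0.016, -0.797]
3 [0.0011, 0.0268, -0.0156, -0.797]
4 [0.0011, 0.027, -0.0152, -0.797]
5 [0.0011, 0.0273, -0.0149, -0.797]
6 [0.0011, 0.0275, -0.0145, -0.797]
7 [0.0011, 0.0277, -0.0141, -0.797]
8 [0.0011, 0.0278, -0.0137, -0.797]
9 [0.0011, 0.028, -0.0133, -0.797]
```

{"name": "play_rows", "arguments": {"moves": [[[0, 0.024, -0.015, -0.8, -1], [0, 0.03, -0.018, -0.8, -1], [0, 0.03, -0.018, -0.8, -1], [0, 0.03, -0.017, -0.8, -1], [0, 0.03, -0.017, -0.8, -1], [0, 0.03, -0.016, -0.8, -1], [0, 0.03, -0.016, -0.8, -1], [0, 0.028, -0.014, -0.8, -1], [0, 0.018, -0.008, -0.8, -1], [0, 0.008, -0.004, -0.8, -1]]]}}

```text
time: 8.4
tool_pos: [0.5312, -0.0801, 0.2829]
tool_rot: [0.343, 1.569, -2.988]
contact_force: [-0.3, -0.1, -1.2]
opening: 0.0181
```

```bash
cat > look.py <<'E'
import sys
from plan import *
from fit import *
def look(tag,g=.5):
    o=[]
    for n,(x,y,w,h) in (("top",(220,160,90,100)),("side",(240,110,90,100))):
        im=cv2.cvtColor(robot.read_camera(n),cv2.COLOR_RGB2BGR); cv2.imwrite(f"pics/raw_{tag}_{n}.png",im)
        c=cv2.resize(im[y:y+h,x:x+w],None,fx=4.4,fy=4.4,interpolation=cv2.INTER_CUBIC);o.append((255*(c/255.)**g).astype(np.uint8))
    cv2.imwrite(f"pics/{tag}.png",np.hstack(o))
E
python3 -c "
from look import *
plan([.537,-.0857,.265],-.2,1)
look('b1')"
```

```text
t 8.4 pos [ 0.5312 -0.0801  0.2829] jaw -1.7603 tilt [-0.002 -0.    -1.   ] F [-0.26 -0.05 -1.21] T [0.036 0.007 0.015] open 0.0181 q [-2.920e-01  3.290e-01  1.387e+00 -1.000e-03  1.427e+00  1.468e+00]
turn opts [179.39667535  -0.60332465]
0 [0.0179, 0.0044, -0.0067, 0.6033]
```

View pics/b1.png

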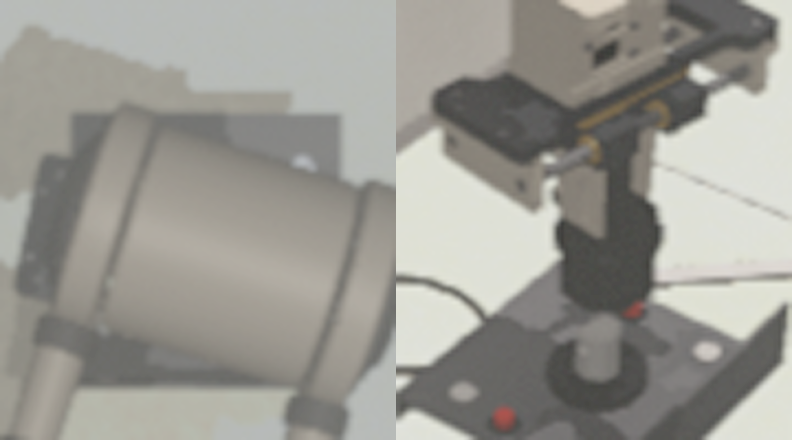

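```bash
cat > ovk.py <<'E'
from look import *
def ovk(tag,offs,z0,W=(265,140,50,70),f=8):
    o=robot.observe();R=Ro.from_euler("xyz",o["tool_rot"]).as_matrix();yaw=yaw_of(R)+np.pi/2
    p=o["tool_pos"]; im=cv2.imread(f"pics/raw_{tag}_side.png");x,y,w,h=W
    out=[]
    for d in offs:
        c=cv2.resize(im[y:y+h,x:x+w],None,fx=f,fy=f,interpolation=cv2.INTER_NEAREST);c=(255*(c/255.)**.45).astype(np.uint8)
        X=p[0]+d*np.cos(yaw);Y=p[1]+d*np.sin(yaw)
        for s in KN: cv2.polylines(c,[((hull("side",place(s,X,Y,p[2]-z0,yaw))-[x-.5,y-.5])*f).round().astype(np.int32)],True,(0,0,255),1)
        out.append(c)
    r=np.hstack(out);k=min(800/r.shape[1],600/r.shape[0]);cv2.imwrite(f"pics/ovk_{tag}.png",cv2.resize(r,None,fx=k,fy=k))
E
python3 -c "
from ovk import *
ovk('b1',[0,-.003],.0403)"
```

```text
(no output)
```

View pics/ovk_b1.png

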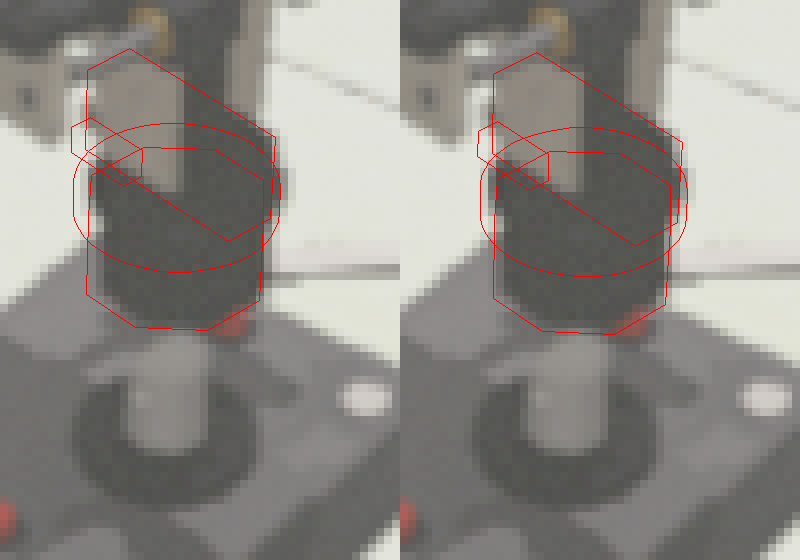

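```bash
cat > kfit.py <<'E'
from look import *
def kfit(tag,z0,W,show=True,tiltx=0.):
    o=robot.observe();R=Ro.from_euler("xyz",o["tool_rot"]).as_matrix();yaw=yaw_of(R)+np.pi/2;p=o["tool_pos"]
    im=cv2.imread(f"pics/raw_{tag}_side.png").astype(float).mean(2);x,y,w,h=W
    c=np.sqrt(im[y:y+h,x:x+w])
    def cost(q):
        P=lambda s:place(s,q[0],q[1],p[2]-z0,yaw)+np.c_[np.array(s)[:,2]*tiltx,np.zeros((len(s),2))]
        m=cv2.GaussianBlur(raster([hull("side",P(s)) for s in KN],x,y,w,h),(0,0),.6)
        A=np.c_[m.ravel(),np.ones(m.size)];s=np.linalg.lstsq(A,c.ravel(),rcond=None)[0];return ((A@s-c.ravel())**2).mean()
    a,b=p[0],p[1]
    r=minimize(cost,[a,b],method="Nelder-Mead",options=dict(initial_simplex=[[a,b],[a+.005,b],[a,b+.005]]))
    d=r.x-p[:2];print("tcp",p,"knob side-apparent",r.x,"off along bar",d@[np.cos(yaw),np.sin(yaw)],"across",d@[-np.sin(yaw),np.cos(yaw)],"cost",r.fun)
    return r.x
if __name__=="__main__":
    for t in(0,.012,.024):
      for W in((270,163,32,22),(272,165,28,19),(270,166,32,16)):
        kfit("b1",.0403,W,tiltx=t)
E
python3 kfit.py
```

```text
tcp [ 0.53111282 -0.07950924  0.28276068] knob side-apparent [ 0.52911652 -0.07915739] off along bar -0.0020268139462976393 across -3.168900958233847e-05 cost 4.320943486721993
tcp [ 0.53111282 -0.07950924  0.28276068] knob side-apparent [ 0.53015861 -0.08278126] off along bar -0.00031875940155838317 across -0.0033933774750771195 cost 3.011884113991466
tcp [ 0.53111282 -0.07950924  0.28276068] knob side-apparent [ 0.52855318 -0.07830938] off along bar -0.0027402429844461443 across 0.0006945988938232979 cost 3.6779683251084867
tcp [ 0.53111282 -0.07950924  0.28276068] knob side-apparent [ 0.52971313 -0.08141614] off along bar -0.001014160720521188 across -0.0021370164563304667 cost 4.337010937132718
tcp [ 0.53111282 -0.07950924  0.28276068] knob side-apparent [ 0.52942639 -0.08208507] off along bar -0.0011693387566334848 across -0.0028480828368447307 cost 3.0260723812711956
tcp [ 0.53111282 -0.07950924  0.28276068] knob side-apparent [ 0.52903326 -0.07948836] off along bar -0.0020460370300470166 across -0.0003724272417276295 cost 3.640677385783062
tcp [ 0.53111282 -0.07950924  0.28276068] knob side-apparent [ 0.52953445 -0.08011532] off along bar -0.0014354155401583603 across -0.0008933998256658425 cost 4.33312373601668
tcp [ 0.53111282 -0.07950924  0.28276068] knob side-apparent [ 0.5303057  -0.08266682] off along bar -0.00019593846932731553 across -0.003253204007923337 cost 3.0303816760358857
tcp [ 0.53111282 -0.07950924  0.28276068] knob side-apparent [ 0.52932784 -0.07982327] off along bar -0.0016934823066256292 across -0.0006456462316674112 cost 3.629962863506174
```

{"name": "play_rows", "arguments": {"moves": [[[0.003, 0.003, -0.003, 0.3, -1], [0.004, 0.003, -0.003, 0.3, -1], [0.004, 0.001, -0.002, 0.1, -1], [0.004, 0, -0.001, 0, -1], [0.004, 0, 0, 0, -1], [0.003, 0, 0, 0, -1], [0.002, 0, 0, 0, -1], [0, 0, 0, 0, -1], [0, 0, 0, 0, -1], [0, 0, 0, 0, -1]]]}}

```text
time: 9.5
tool_pos: [0.5382, -0.0852, 0.2551]
tool_rot: [-0.132, 1.566, 2.809]
contact_force: [-0.1, -0.2, -1.3]
opening: 0.0181
```

```bash
python3 -c "
from kfit import *
from ovk import ovk
plan([.5385,-.0858,.245],-.2,1)
look('b2')
for W in((270,170,32,22),(272,172,28,19),(270,174,34,19)):
  for t in (0,.012): kfit('b2',.0403,W,tiltx=t)
ovk('b2',[-.0015],.0403)"
```

```text
t 9.5 pos [ 0.5382 -0.0852  0.2551] jaw -1.7715 tilt [-0.005  0.002 -1.   ] F [-0.13 -0.22 -1.26] T [ 0.086 -0.029  0.001] open 0.0181 q [-0.298  0.362  1.415  0.     1.37   1.474]
turn opts [-1.79958928e+02  4.10722678e-02]
0 [0.0101, 0.0005, -0.0004, -0.0411]
tcp [ 0.53822246 -0.08521344  0.2551645 ] knob side-apparent [ 0.53798598 -0.08783488] off along bar 0.00029106043649750074 across -0.0026159469391878847 cost 2.906863413247409
tcp [ 0.53822246 -0.08521344  0.2551645 ] knob side-apparent [ 0.53835312 -0.08813976] off along bar 0.0007116237622972922 across -0.0028414818647575983 cost 2.897988618217188
tcp [ 0.53822246 -0.08521344  0.2551645 ] knob side-apparent [ 0.53911328 -0.08888951] off along bar 0.001606033171091056 across -0.003424577594906209 cost 1.4971839977997772
tcp [ 0.53822246 -0.08521344  0.2551645 ] knob side-apparent [ 0.53888178 -0.08897348] off along bar 0.0013959293069540208 across -0.003553022552683771 cost 1.4868401360842531
tcp [ 0.53822246 -0.08521344  0.2551645 ] knob side-apparent [ 0.53847326 -0.08873808] off along bar 0.0009486710632376737 across -0.0034038276757552624 cost 2.4333451302830693
tcp [ 0.53822246 -0.08521344  0.2551645 ] knob side-apparent [ 0.53794267 -0.08783537] off along bar 0.0002487125589917571 across -0.002625057427007476 cost 2.4253408056204684
```

View pics/ovk_b2.png

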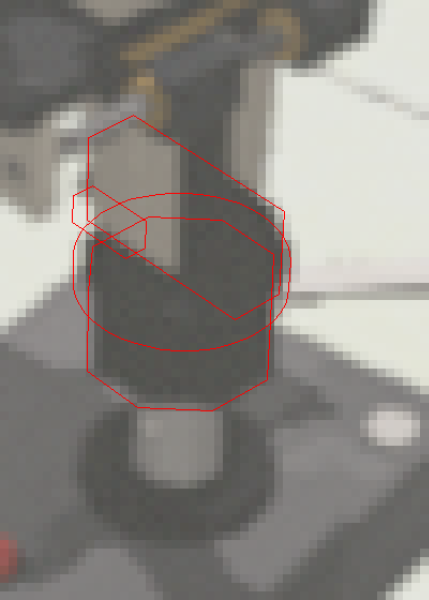

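{"name": "play_rows", "arguments": {"moves": [[[0.002, -0.001, 0, 0, -1], [0.002, 0, 0, 0, -1], [0.002, 0, 0, 0, -1], [0.002, 0, 0, 0, -1], [0.0015, 0, 0, 0, -1], [0.001, 0, 0, 0, -1], [0.001, 0, 0, 0, -1], [0.001, 0, 0, 0, -1], [0.001, 0, 0, 0, -1], [0.0, 0, 0, 0, -1]]]}}

```text
time: 10.6
tool_pos: [0.5387, -0.0843, 0.2423]
tool_rot: [-0.161, 1.568, 2.78]
contact_force: [0.3, 0.7, -0.6]
opening: 0.0179
```

```bash
python3 -c "
from look import *
plan([.5382,-.0845,.240],-.2,1)"
```

```text
t 10.6 pos [ 0.5387 -0.0843  0.2423] jaw -1.7716 tilt [-0.002  0.001 -1.   ] F [ 0.3   0.69 -0.58] T [ 0.053  0.046 -0.035] open 0.0179 q [-0.296  0.369  1.439  0.     1.336  1.476]
turn opts [-1.79953570e+02  4.64301763e-02]
0 [0.0023, 0.0003, 0.0004, -0.0464]
```

{"name": "play_rows", "arguments": {"moves": [[[0.001, 0, 0, 0, -1], [0.001, 0, 0, 0, -1], [0.001, 0, 0, 0, -1], [0.001, 0, 0, 0, -1], [0.001, 0, 0, 0, -1], [0.001, 0, 0, 0, -1], [0, 0, 0, 0, -1], [0, 0, 0, 0, -1], [0, 0, 0, 0, -1], [0, 0, 0, 0, -1]]]}}

```text
time: 11.6
tool_pos: [0.5392, -0.0844, 0.2352]
tool_rot: [-0.221, 1.569, 2.72]
contact_force: [0.2, -0.0, -0.5]
opening: 0.0175
```

```bash
python3 -c "
from look import *
plan([.5382,-.0845,.240],-.2,1)"
```

```text
t 11.6 pos [ 0.5392 -0.0844  0.2352] jaw -1.7717 tilt [-0.002  0.001 -1.   ] F [ 0.22 -0.02 -0.49] T [-0.027 -0.083 -0.034] open 0.0175 q [-0.296  0.375  1.451  0.     1.318  1.476]
turn opts [-1.79945590e+02  5.44097358e-02]
0 [-0.0048, 0.0003, 0.0009, -0.0544]
```

{"name": "play_rows", "arguments": {"moves": [[[0.001, 0, 0, 0, -1], [0.001, 0, 0, 0, -1], [0.001, 0, 0, 0, -1], [0.001, 0, 0, 0, -1], [0.001, 0, 0, 0, -1], [0.001, 0, 0, 0, -1], [0.001, 0, 0, 0, -1], [0.001, 0, 0, 0, -1], [0.001, 0, 0, 0, -1], [0, 0, 0, 0, -1]]]}}

```text
time: 12.6
tool_pos: [0.5396, -0.0853, 0.228]
tool_rot: [2.482, 1.569, -0.86]
contact_force: [-0.4, -1.4, 0.9]
opening: 0.0178
```

```bash
python3 -c "
from look import *
plan([.5382,-.0845,.2123],-.2,1)
look('b3')"
```

```text
t 12.6 pos [ 0.5396 -0.0853  0.228 ] jaw -1.7718 tilt [ 0.001 -0.002 -1.   ] F [-0.4  -1.37  0.94] T [-0.186  0.056  0.032] open 0.0178 q [-2.960e-01  3.790e-01  1.465e+00 -1.000e-03  1.296e+00  1.476e+00]
turn opts [-1.79942363e+02  5.76371272e-02]
0 [0.0157, -0.0005, 0.0015, -0.0576]
```

View pics/b3.png

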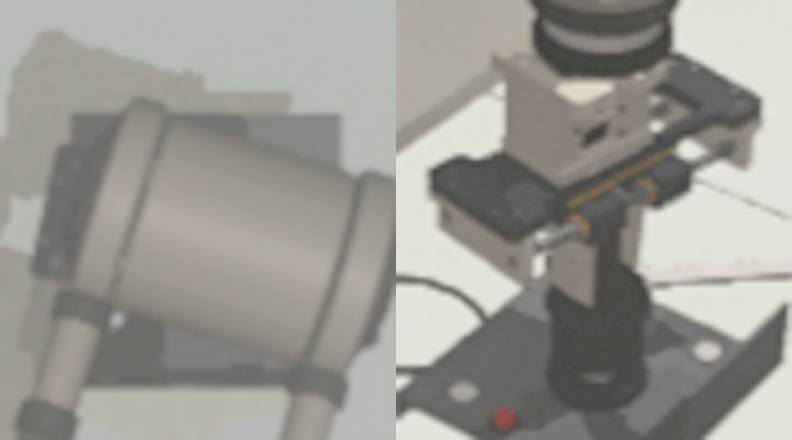

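Side picture: the knob sits on the shaft, with only a thin sliver of steel visible below the hub at about (376,196) of the camera image. So the bore matched. I'll keep pushing gently.

{"name": "play_rows", "arguments": {"moves": [[[0.0015, 0, 0, 0, -1], [0.0015, 0, 0, 0, -1], [0.0015, 0, 0, 0, -1], [0.0015, 0, 0, 0, -1], [0.0015, 0, 0, 0, -1], [0.001, 0, 0, 0, -1], [0.001, 0, 0, 0, -1], [0, 0, 0, 0, -1], [0, 0, 0, 0, -1], [0, 0, 0, 0, -1]]]}}

```text
time: 13.7
tool_pos: [0.5396, -0.0854, 0.216]
tool_rot: [1.647, 1.57, -1.695]
contact_force: [0.4, -0.4, 0.1]
opening: 0.0176
```

```bash
python3 -c "
from look import *
plan([.5382,-.0845,.2123],-.2,1)"
```

```text
t 13.7 pos [ 0.5396 -0.0854  0.216 ] jaw -1.772 tilt [-0.    -0.001 -1.   ] F [ 0.42 -0.38  0.08] T [-0.192 -0.157 -0.032] open 0.0176 q [-2.970e-01  3.890e-01  1.483e+00 -1.000e-03  1.269e+00  1.476e+00]
turn opts [-1.7993297e+02  6.7030103e-02]
0 [0.0037, -0.0006, 0.0015, -0.067]
```

{"name": "play_rows", "arguments": {"moves": [[[0.001, 0, 0, 0, -1], [0.001, 0, 0, 0, -1], [0.001, 0, 0, 0, -1], [0.0005, 0, 0, 0, -1], [0.0005, 0, 0, 0, -1], [0, 0, 0, 0, -1], [0, 0, 0, 0, -1], [0, 0, 0, 0, -1], [0, 0, 0, 0, -1], [0, 0, 0, 0, -1]]]}}

```text
time: 14.7
tool_pos: [0.5391, -0.085, 0.2126]
tool_rot: [1.228, 1.57, -2.115]
contact_force: [-1.4, -0.5, 2.4]
opening: 0.0177
```

```bash
python3 -c "
from look import *
plan([.5382,-.0845,.2123],-.2,1)
look('b4')"
```

```text
t 14.7 pos [ 0.5391 -0.085   0.2126] jaw -1.7719 tilt [-0.    -0.001 -1.   ] F [-1.4  -0.54  2.4 ] T [-0.078  0.148 -0.021] open 0.0177 q [-2.960e-01  3.910e-01  1.489e+00 -1.000e-03  1.261e+00  1.476e+00]
turn opts [-1.79934794e+02  6.52064190e-02]
0 [0.0003, -0.0003, 0.001, -0.0652]
```

View pics/b4.png

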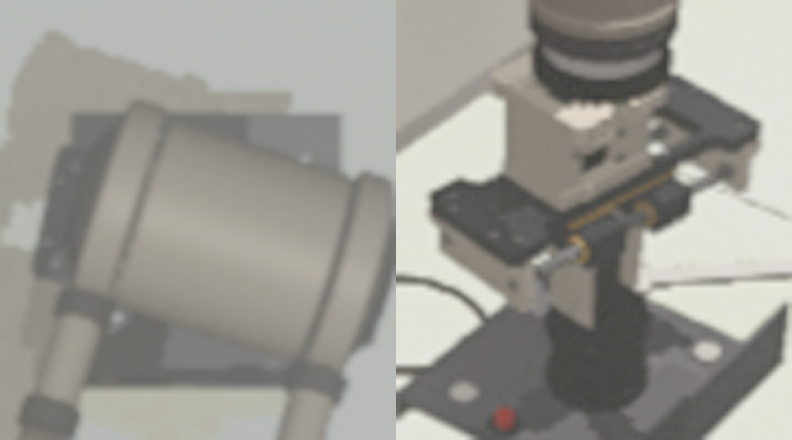

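Side picture: the hub is down on the boss and no steel shows. A firm but limited press will confirm it is seated.

{"name": "play_rows", "arguments": {"moves": [[[0.001, 0, 0, 0, -1], [0.001, 0, 0, 0, -1], [0.001, 0, 0, 0, -1], [0.001, 0, 0, 0, -1], [0.001, 0, 0, 0, -1], [0.001, 0, 0, 0, -1], [0.001, 0, 0, 0, -1], [0.001, 0, 0, 0, -1], [0.001, 0, 0, 0, -1], [0.001, 0, 0, 0, -1]]]}}

```text
time: 15.8
tool_pos: [0.5388, -0.0849, 0.2124]
tool_rot: [2.87, 1.563, -0.472]
contact_force: [-3.9, 0.1, 7.9]
opening: 0.0179
```

```bash
python3 -c "
from look import *
plan([.5382,-.0845,.2123],-.2,1)"
```

```text
t 15.8 pos [ 0.5388 -0.0849  0.2124] jaw -1.7712 tilt [ 0.007 -0.004 -1.   ] F [-3.86  0.09  7.93] T [0.055 0.576 0.017] open 0.0179 q [-2.960e-01  3.870e-01  1.498e+00 -1.000e-03  1.250e+00  1.476e+00]
turn opts [-1.79974313e+02  2.56865950e-02]
0 [0.0001, -0.0003, 0.0007, -0.0257]
```

{"name": "play_rows", "arguments": {"moves": [[[0.001, 0, -0.0005, 0, -1], [0.0015, 0, -0.0005, 0, -1], [0.002, 0, 0, 0, -1], [0.002, 0, 0, 0, -1], [0.002, 0, 0, 0, -1], [0.002, 0, 0, 0, -1], [0.002, 0, 0, 0, -1], [0.002, 0, 0, 0, -1], [0.002, 0, 0, 0, -1], [0.002, 0, 0, 0, -1]]]}}

```text
time: 16.8
tool_pos: [0.5385, -0.085, 0.2122]
tool_rot: [2.933, 1.55, -0.408]
contact_force: [-4.1, -0.1, 13.8]
opening: 0.0179
```

```bash
python3 -c "
from look import *
plan([.5382,-.0845,.2123],-.2,1)"
```

```text
t 16.8 pos [ 0.5385 -0.085   0.2122] jaw -1.7704 tilt [ 0.019 -0.008 -1.   ] F [-4.11 -0.07 13.77] T [0.203 0.931 0.042] open 0.0179 q [-0.296  0.379  1.51  -0.003  1.232  1.476]
turn opts [ 1.79979199e+02 -2.08006929e-02]
0 [-0.0001, -0.0004, 0.0004, 0.0208]
```

{"name": "play_rows", "arguments": {"moves": [[[-0.001, 0, 0, 0, -1], [0, 0, 0, 0, -0.5], [0, 0, 0, 0, -0.2], [0, 0, 0, 0, 0], [0, 0, 0, 0, 0], [-0.005, 0, 0, 0, 0], [-0.015, 0, 0, 0, 0], [-0.02, 0, 0, 0, 0], [-0.02, 0, 0, 0, 0], [-0.02, 0, 0, 0, 0]]]}}

```text
time: 17.8
tool_pos: [0.5355, -0.0833, 0.2925]
tool_rot: [2.953, 1.559, -0.388]
contact_force: [0.1, 0.7, -0.4]
opening: 0.046
```

```bash
python3 -c "
from look import *
plan([.36,.1,.32],0,10)
look('b5')"
```

```text
t 17.8 pos [ 0.5355 -0.0833  0.2925] jaw -1.7703 tilt [ 0.011 -0.005 -1.   ] F [ 0.06  0.67 -0.41] T [-0.001  0.011  0.026] open 0.046 q [-2.950e-01  3.250e-01  1.367e+00 -1.000e-03  1.438e+00  1.475e+00]
turn opts [-168.56961604   11.43038396]
0 [-0.0027, -0.0145, 0.0208, -1.143]
1 [-0.0027, -0.0149, 0.0205, -1.143]
2 [-0.0027, -0.0153, 0.0202, -1.143]
3 [-0.0027, -0.0157, 0.0199, -1.143]
4 [-0.0027, -0.0161, 0.0196, -1.143]
5 [-0.0027, -0.0165, 0.0193, -1.143]
6 [-0.0027, -0.0169, 0.019, -1.143]
7 [-0.0027, -0.0172, 0.0186, -1.143]
8 [-0.0027, -0.0176, 0.0183, -1.143]
9 [-0.0027, -0.018, 0.0179, -1.143]
```

View pics/b5.png

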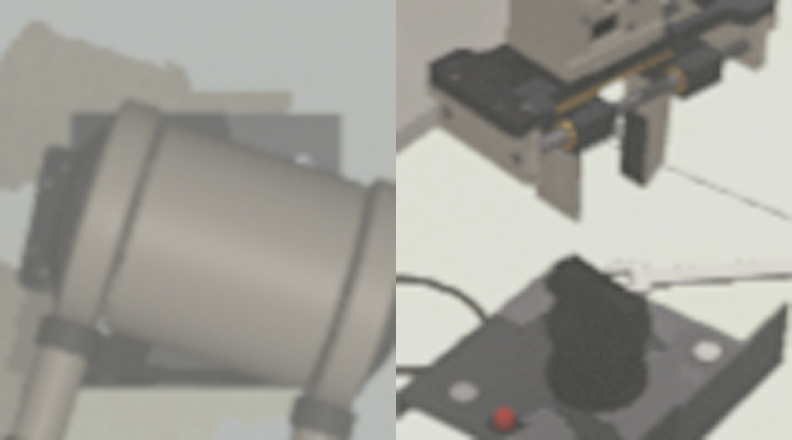

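Side picture: the gripper is clear and the knob stays upright on the boss, near (375,185). I'll move the arm aside for a top view and a height check.

{"name": "play_rows", "arguments": {"moves": [[[-0.003, -0.02, 0.024, 0, 0], [-0.003, -0.02, 0.024, 0, 0], [-0.003, -0.02, 0.022, 0, 0], [-0.003, -0.025, 0.02, 0, 0], [-0.003, -0.03, 0.015, 0, 0], [-0.003, -0.03, 0.01, 0, 0], [-0.003, -0.03, 0.01, 0, 0], [0, -0.03, 0, 0, 0], [0, -0.015, 0, 0, 0], [0, 0, 0, 0, 0]]]}}

```text
time: 18.9
tool_pos: [0.4516, 0.1648, 0.305]
tool_rot: [2.693, 1.561, -0.651]
contact_force: [0.2, -0.7, 0.3]
opening: 0.0455
```

```bash
cat > chk.py <<'E'
from look import *
st()
look('b6',.45)
im={n:cv2.imread(f"pics/raw_b6_{n}.png").astype(float).mean(2) for n in C}
W={"side":(272,160,34,44),"top":(244,192,46,46)}
def cost(q,n,z,yaw):
    x,y,w,h=W[n];c=np.sqrt(im[n][y:y+h,x:x+w])
    m=cv2.GaussianBlur(raster([hull(n,place(s,q[0],q[1],z,yaw)) for s in KN]+[hull(n,place(cyl(.031,.162,.172),.5373,-.087,0,0))],x,y,w,h),(0,0),.6)
    A=np.c_[m.ravel(),np.ones(m.size)];s=np.linalg.lstsq(A,c.ravel(),rcond=None)[0];return ((A@s-c.ravel())**2).mean()
for z in np.arange(.164,.186,.002):print("side z",round(z,3),round(cost([.5373,-.087],"side",z,-.2),4))
for a in np.arange(-.6,.41,.1):print("top yaw",round(a,2),round(cost([.5367,-.0845],"top",.172,a),4),"side",round(cost([.5373,-.087],"side",.172,a),4))
E
python3 chk.py
```

```text
t 18.9 pos [0.4516 0.1648 0.305 ] jaw -1.7731 tilt [ 0.008 -0.006 -1.   ] F [ 0.15 -0.71  0.32] T [0.05  0.055 0.01 ] open 0.0455 q [ 0.195  0.204  1.497 -0.007  1.434  1.969]
side z 0.164 5.7035
side z 0.166 5.6375
side z 0.168 5.5797
side z 0.17 5.53
side z 0.172 5.4875
side z 0.174 5.4451
side z 0.176 5.4174
side z 0.178 5.382
side z 0.18 5.3445
side z 0.182 5.3147
side z 0.184 5.2894
top yaw -0.6 0.4227 side 5.7539
top yaw -0.5 0.4199 side 5.6761
top yaw -0.4 0.4128 side 5.5999
top yaw -0.3 0.4014 side 5.5316
top yaw -0.2 0.3919 side 5.4875
top yaw -0.1 0.3891 side 5.4614
top yaw -0.0 0.3906 side 5.4999
top yaw 0.1 0.3928 side 5.5539
top yaw 0.2 0.3962 side 5.5944
top yaw 0.3 0.3995 side 5.6405
top yaw 0.4 0.4029 side 5.6957
```

View pics/b6.png

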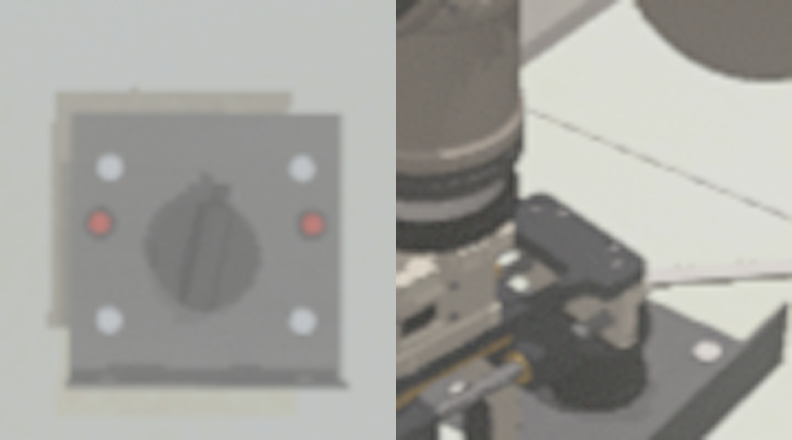

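View pics/raw_b6_side.png

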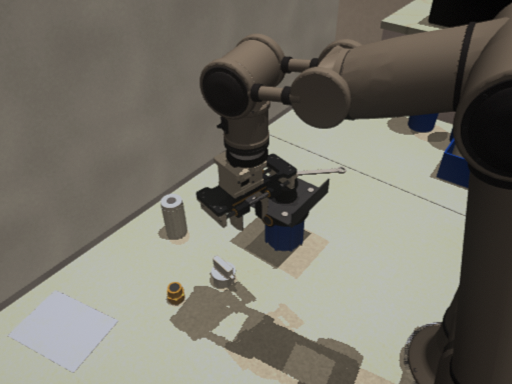

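Top picture: the knob is centred on the plate with its nose pointing +x and slightly to -y, matching the flat. Everything else is in place. The arm blocked the side fit this time, so I'll run the height check on the earlier unobstructed side frame (b5).

```bash
python3 - <<'E'
from look import *
im=cv2.imread("pics/raw_b5_side.png"); g=np.sqrt(im.astype(float).mean(2))
x,y,w,h=268,164,34,42;c=g[y:y+h,x:x+w]
def m(q,z,a): return cv2.GaussianBlur(raster([hull("side",place(s,q[0],q[1],z,a)) for s in KN]+[hull("side",place(cyl(.031,.162,.172),.5373,-.087,0,0))],x,y,w,h),(0,0),.6)
def cost(q,z,a):
    M=m(q,z,a);A=np.c_[M.ravel(),np.ones(M.size)];s=np.linalg.lstsq(A,c.ravel(),rcond=None)[0];return ((A@s-c.ravel())**2).mean()
for z in np.arange(.164,.184,.002):print(round(z,3),round(cost([.5373,-.087],z,-.2),4))
f=6;o=cv2.resize(im[y:y+h,x:x+w],None,fx=10,fy=10,interpolation=cv2.INTER_NEAREST);o=(255*(o/255.)**.45).astype(np.uint8)
for s in KN: cv2.polylines(o,[((hull("side",place(s,.5373,-.087,.172,-.2))-[x-.5,y-.5])*10).round().astype(np.int32)],True,(0,0,255),1)
cv2.imwrite("pics/fin.png",o)
E
```

```text
0.164 5.0313
0.166 4.9132
0.168 4.9254
0.17 5.088
0.172 5.4201
0.174 5.8459
0.176 6.3281
0.178 6.8084
0.18 7.2979
0.182 7.7352
```

View pics/fin.png

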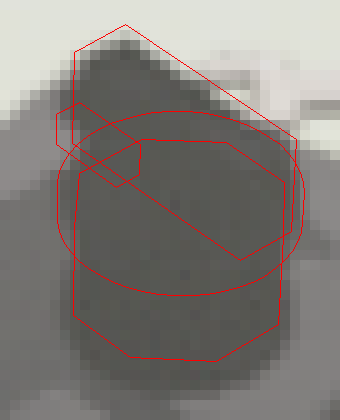

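```bash
python3 -c "
from plan import *
st(); print(robot.hand_in())"
```

```text
t 19.0 pos [0.4515 0.1632 0.3051] jaw -1.7747 tilt [ 0.007 -0.006 -1.   ] F [-0.07 -0.91 -0.51] T [ 0.052  0.091 -0.023] open 0.0457 q [ 0.192  0.203  1.498 -0.008  1.434  1.968]
the job is handed in; nothing more can be done
None
```

I fitted the black knob onto the valve shaft, pressed it home, released it and handed the job in at 19 s. The checks say it is fully seated, but I never saw the catches' snap directly.

- **Angle:** both cameras put the shaft's flat at about -0.2 rad. I turned the knob to match, and it slid on with no sign of a mismatch.
- **Seating:** it came to a hard stop with the tool at 0.2122–0.2124 m, where 0.2123 m was expected for home. It did not move further under a press of about 14 N. The catches' 10–15 N peak fell between force readings, so it was not recorded.
- **After release:** the top view shows the knob centred on the plate with its nose where the flat faces. The cartridge, fitting, wrench and grey look-alike appeared undisturbed. The arm was clear of everything.
- **Checks that failed or disagreed:** one side-view fit was useless because the arm blocked the camera. On a clear frame, the fit put the knob's underside at about 0.167 m against a true seat height of 0.172 m. I put that down to camera error and the knob model's approximate fit. It shows no sign of the knob sitting high.

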